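Teapot on the serving board, spout to the cup

TASK

Pick up the steel teapot by its overhead handle and set it down gently, upright, in the middle of the round cork mat on the marble serving board, turned so that its spout points straight at the white cup standing on that board. The other steel pot, which has the same handle but no spout, and the cup stay where they are.

Things in the scene. Friction and masses are not known exactly. Their poses are not given: they have to be found in the camera images.
- teapot_mid (a point): Steel teapot, loose, under 0.8 kg, body 110 mm wide, fixed lid with knob (top at 107 mm). Point on its vertical axis, 80 mm above its underside; z up, x to the spout (tip 103 mm out, 90 mm above underside). Overhead hoop handle in the x-z plane; its top is a black grip bar along x, centred 70 mm above this point: 64 mm long, 14 wide (y), 16 high, free below for 34 mm.
- board: White marble serving board, fixed, 370 x 170 mm, 12 mm thick, with a tongue at one end and a fixed round cork mat 130 mm wide, 4 mm thick. Origin on the worktop under the mat's centre; the mat's top is 16 mm above it. x runs along the board from the mat to the cup and tongue, z up.
- cup: White ceramic cup without handle, loose, 74 mm across and 62 mm high, standing on the marble board 190 to 220 mm from the mat's centre. Origin at the centre of its underside.
- pail: Lidded steel sugar pot, loose, straight-sided, 104 mm across and 87 mm high with the same overhead hoop handle (grip bar centre 150 mm above its underside, along its x) and no spout. Origin at the centre of its underside. To be left alone.
Mind the look-alikes: they are no part of the job. Leave any orange or red look-alike of the part that bears teapot_mid alone.

How it is judged:
At the end, for the whole second after the job is handed in: The teapot stands at rest and upright on the cork mat, its axis within 20 mm of the mat's centre, with the spout towards the cup: the line through the spout passes within 50 mm of the cup's centre (about 14 degrees either way) (horizontal distance between teapot_mid and board below 0.02 m and z of teapot_mid in the frame of board between 0.09 and 0.102 m and angle between teapot_mid's own z axis and vertical below 0.1 rad and x of cup in the frame of teapot_mid above 0.1 m and y of cup in the frame of teapot_mid between -0.05 and 0.05 m and linear speed of teapot below 0.02 m/s); the robot touches nothing.
It fails at once if the cup was moved more than 20 mm (distance of cup from where it was at the start of the episode above 0.02 m).
It fails at once if the other steel pot was moved more than 25 mm (distance of pail from where it was at the start of the episode above 0.025 m).
It fails at once if the teapot was dropped or banged down onto the board (moving faster than 0.35 m/s within the last 2 cm above the mat) (horizontal distance between teapot_mid and board below 0.06 m and z of teapot_mid in the frame of board below 0.116 m and linear speed of teapot above 0.35 m/s).
It also fails if it takes over 32 s, if anything falls off the work surface, if the arm or the gripper's body presses on something with over 40 N, if the wrist force passes 120 N, or if a joint passes its speed limit or range.

ROBOT

A 7-joint arm with a two-finger parallel gripper is mounted at the origin on the work surface. World frame = base frame: x ahead of the robot, y to its left, z up, the work surface at z = 0. Lengths are in m, angles in rad, forces in N, time in s.
With the tool pointing down it reaches from about 0.425 to 0.825 m from the base axis. Payload 3.6 kg.
Tool frame: the origin (TCP) lies where the fingers leave the gripper's body, on its centre line; the fingertips stand 73 mm ahead of it and the grasp point (between the pads) lies 54 mm ahead of it; z points along the fingers, y is the line along which they close (so a half turn about z gives the same grasp; the last joint's range is limited). The gripper opens to 85 mm and grips with 20 to 120 N. Pads are 22 mm wide; open, the fingers measure 114 mm over their backs; the gripper's body (76 mm by 85 mm) begins 54 mm behind the grasp point. The pads swing forward as they close: fully open they stand 13 mm farther back than shut.
Start: joints at [-1.308, 0.615, -0.013, 1.423, 0.008, 1.103, -0.04], TCP at [0.186, 0.623, 0.304] pointing down, gripper open.
Joint ranges: [-3.12, 3.12], [-0.3, 2.06], [-1.34, 1.32], [0.26, 2.42], [-1.36, 4.5], [0.01, 1.98], [-2.84, 2.84]. Speed limits (rad/s): [2.79, 2.79, 3.14, 3.14, 3.14, 3.14, 3.14].

INTERFACE

Orientations are given as a unit quaternion [x, y, z, w].
In Python, from station import arm, snapshot, camera_info, ticket gives the robot as it stands. Calls block until the motion is done:
- arm.movep(position, orientation): joint-space move of the TCP to a pose.
- arm.line_to(position, velocity=0.15, ori=None): straight line of the TCP; ori=None keeps the orientation; velocity is the mean speed in m/s.
- arm.move_j(angles): joint-space move.
- arm.move_gripper(opening, effort=None): opening from 0.0 (shut) to 1.0 (fully open); effort is the grip in N (None keeps the last); returns when the fingers have stopped.
- arm.pause(seconds).
- arm.ik(position, orientation): joint angles nearest the present ones, or None.
- snapshot(name): name is "side" or "top" or "wrist"; returns the picture (400x640x3 uint8, blue, green, red); there is no depth.
- camera_info(name): a dict with "fx", "fy", "cx", "cy" (pixels), "dist_coeffs" ([k1, k2, p1, p2, k3] as OpenCV has them; the pictures are not rectified), "R" (3x3) and "t" (3): a world point X has camera coordinates R X + t; the wrist camera has in their place "T_tool_cam" (4x4, takes a point from camera to tool coordinates, whose origin is the TCP and whose axes are the flange's). Camera axes: x right, y down, z forward; pixel columns grow to the right and rows downward; lengths in m; the calibration is good to about 2 mm. A picture is of the moment at which its call begins: read the wrist's pose just before it. camera_info takes no time and is no camera call.
A pose or a line that the arm cannot do raises arm.MotionError and nothing moves.
- ticket.finish_job(): hands the job in; it is judged then, once.
Readings, each from a call of its own:
- arm.read_time(): time.
- arm.read_joint_positions(): joint angles.
- arm.read_dq(): joint speeds.
- arm.read_effort(): joint torques, N m.
- arm.read_tool_pos(): TCP position.
- arm.read_eef_rot(): TCP orientation.
- arm.read_ft_force(): force on the tool from outside, world axes, zero at the start.
- arm.read_wrist_torque(): the same for the moment, N m.
- arm.read_opening(): opening from 0.0 (shut) to 1.0 (fully open).
- arm.read_finger_force(): force on a finger pad.
Only numpy, scipy, OpenCV 4.12 (cv2) and the standard library are available. Lean on these libraries where they do the work, as an engineer would, in place of code of your own. Each camera call takes 0.05 s, during which the arm holds its last target. There are 200 camera calls.

## Working session

There is one attempt and no reset: what is moved stays moved. The work goes in short steps, each a Python script; the robot and the scene stay as the last script left them, time stands still between calls to the robot, and variables do not carry over. Pictures are saved under pics/ and viewed, at most 10 in all, crops included, and the job is handed in when it is done.

```bash
mkdir -p pics
python3 - <<'E'
from station import arm, snapshot, camera_info
import cv2
for n in ["top","side"]:
    cv2.imwrite(f"pics/{n}0.png",snapshot(n)); i=camera_info(n); print(n,{k:(v.tolist() if hasattr(v,'tolist') else v) for k,v in i.items()})
print(camera_info("wrist")); print(arm.read_time(),arm.read_tool_pos(),arm.read_eef_rot())
E
```

```text
top {'fx': 399.04424118996104, 'fy': 399.04424118996104, 'cx': 324.7582977425563, 'cy': 202.1741877379663, 'dist_coeffs': [-0.07890978057566313, 0.0, 0.0, 0.0, 0.0], 'R': [[0.026998044747262077, -0.9996228100058544, 0.005034212532680537], [-0.9854975541696566, -0.02745985893663706, -0.16745305871438967], [0.167528135862158, -0.00044029896588986374, -0.9858671968532936]], 't': [-0.018921616813452207, 0.4956970635844566, 1.0839514483601094]}
side {'fx': 512.9321239042243, 'fy': 512.9321239042243, 'cx': 320.8488618914848, 'cy': 204.4593109900239, 'dist_coeffs': [-0.1667666820054969, 0.0, 0.0, 0.0, 0.0], 'R': [[0.9861759019033861, -0.16504202496518175, -0.014772288259958383], [-0.13746634007471856, -0.7650971647887012, -0.629070213711278], [0.09252078605105342, 0.6224045777689006, -0.7772081096597048]], 't': [-0.49080716608476055, 0.11580713554159794, 1.4138811853322444]}
{'fx': 279.94026410417774, 'fy': 279.94026410417774, 'cx': 320.7304019429996, 'cy': 202.09847651827374, 'dist_coeffs': array([0.00409417, 0.        , 0.        , 0.        , 0.        ]), 'T_tool_cam': array([[-1.83742541e-04, -9.50473043e-01, -3.10806950e-01,
         7.89669228e-02],
       [ 9.99999945e-01, -8.83749484e-05, -3.20921152e-04,
         4.94669032e-04],
       [ 2.77559356e-04, -3.10806991e-01,  9.50473007e-01,
        -7.00325944e-02],
       [ 0.00000000e+00,  0.00000000e+00,  0.00000000e+00,
         1.00000000e+00]])}
0.1 [0.1855644  0.62239256 0.30283095] [ 1.44343655e-01  9.89526895e-01 -1.18767031e-03 -1.51507025e-04]
```

View pics/top0.png

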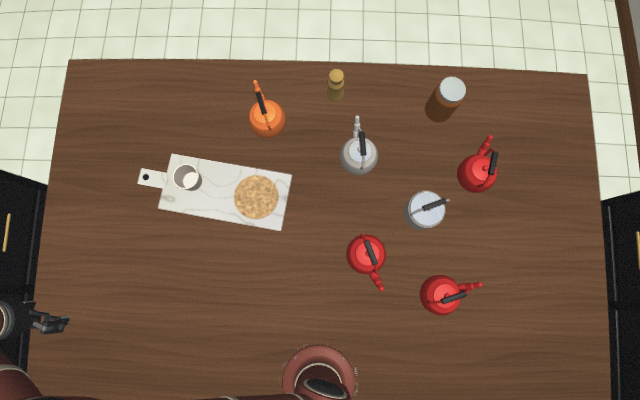

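View pics/side0.png

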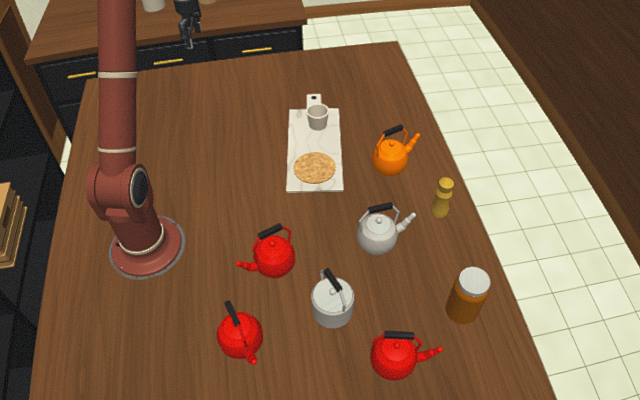

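The silver objects are the spouted one at top (360,155) / side (378,232) and the spoutless one at top (426,210) / side (333,302). The first is the teapot, because it is steel and has a spout. The second is the pail, and the red and orange pots are look-alikes. I'll confirm this in an enlarged crop.

```bash
python3 - <<'E'
import cv2,numpy as np
a=cv2.imread("pics/top0.png")[105:185,320:400]; b=cv2.imread("pics/side0.png")[190:270,345:425]
cv2.imwrite("pics/crop1.png",np.hstack([cv2.resize(x,(400,400),interpolation=cv2.INTER_CUBIC) for x in (a,b)]))
E
cat > h.py <<'E'
from station import arm, snapshot, camera_info
import cv2,numpy as np
from scipy.spatial.transform import Rotation as Rn
def cam(n):
    i=camera_info(n); K=np.array([[i['fx'],0,i['cx']],[0,i['fy'],i['cy']],[0,0,1.]]); d=np.array(i['dist_coeffs'])
    if n=='wrist':
        T=np.eye(4);T[:3,:3]=Rn.from_quat(arm.read_eef_rot()).as_matrix();T[:3,3]=arm.read_tool_pos()
        M=np.linalg.inv(T@np.array(i['T_tool_cam'])); return K,d,M[:3,:3],M[:3,3]
    return K,d,np.array(i['R']),np.array(i['t'])
def onplane(c,uv,z):
    K,d,R,t=c; p=cv2.undistortPoints(np.array([[uv]],float),K,d)[0,0]
    o=-R.T@t; v=R.T@np.array([*p,1.]); return o+v*(z-o[2])/v[2]
def proj(c,X):
    K,d,R,t=c; return cv2.projectPoints(np.array(X,float).reshape(-1,3),cv2.Rodrigues(R)[0],t,K,d)[0][:,0]
E
python3 - <<'E'
from h import *
np.set_printoptions(precision=3,suppress=True)
T=cam('top');S=cam('side')
print('bar ends top',onplane(T,(361,132),.15),onplane(T,(363,155),.15))
print('bar ends side',onplane(S,(369,210),.15),onplane(S,(392,206),.15))
print('spout',onplane(T,(357,118),.09),onplane(S,(412,217),.09))
print('mat',onplane(T,(256.5,197),.016),onplane(S,(315,168),.016))
print('cup rim',onplane(T,(187,177),.074),onplane(S,(317,109),.074))
print('pail bar',onplane(T,(434,204),.15))
a=cv2.imread('pics/top0.png')
E
```

```text
bar ends top [ 0.668 -0.096  0.15 ] [ 0.605 -0.101  0.15 ]
bar ends side [ 0.606 -0.099  0.15 ] [ 0.667 -0.097  0.15 ]
spout [ 0.73  -0.089  0.09 ] [ 0.728 -0.097  0.09 ]
mat [0.51  0.193 0.016] [0.512 0.192 0.016]
cup rim [0.551 0.381 0.074] [0.552 0.396 0.074]
pail bar [ 0.481 -0.285  0.15 ]
```

View pics/crop1.png

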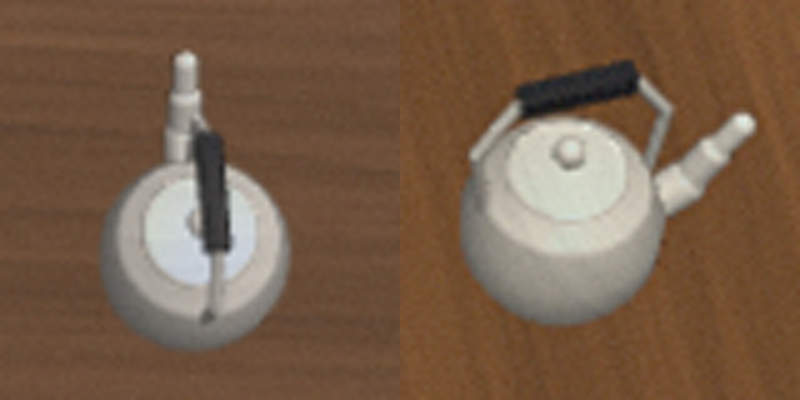

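The crop shows a steel pot with a spout (left panel, tip at 185,60) and a black grip bar, so this is the teapot. The bar centre is about (0.637,-0.098) at a yaw of about 4°. Next I'll go above it and take a close look with the wrist camera.

```bash
cat >> h.py <<'E'
def down(deg): return (Rn.from_euler('z',deg,degrees=True)*Rn.from_euler('x',180,degrees=True)).as_quat()
E
python3 - <<'E'
from h import *
for p,a in [((.637,-.098,.33),4),((.637,-.098,.204),4),((.637,-.098,.38),4),((.511,.193,.38),78),((.511,.193,.22),78)]: print(arm.ik(p,down(a)))
arm.movep((.637,-.098,.33),down(4)); print(arm.read_time())
c=cam('wrist'); im=snapshot('wrist')
for q in proj(c,[(.605,-.1,.158),(.668,-.096,.158),(.739,-.091,.09)]): print(q); 
cv2.imwrite('pics/w1.png',im); np.savez('c1.npz',*c)
E
```

```text
[-0.30967155  0.6976305   0.81861081  1.41878995 -0.5175249   1.24737969
 -0.94542492]
[-0.27324901  0.81154655  0.72514375  1.56857528 -0.60914565  0.99878222
 -0.86536135]
[-0.309631    0.66149691  0.83662679  1.33603217 -0.48606511  1.35233937
 -0.9781365 ]
[-0.72180901  0.41183122  0.48098067  1.61845305 -0.20327926  1.16132464
 -0.4032916 ]
[-0.65151818  0.5807233   0.38614461  1.83624389 -0.29769596  0.7816304
 -0.31888429]
3.0833
[322.14489596 236.32705024]
[322.86575433 170.49713639]
[322.66519772  88.88305281]
```

View pics/w1.png

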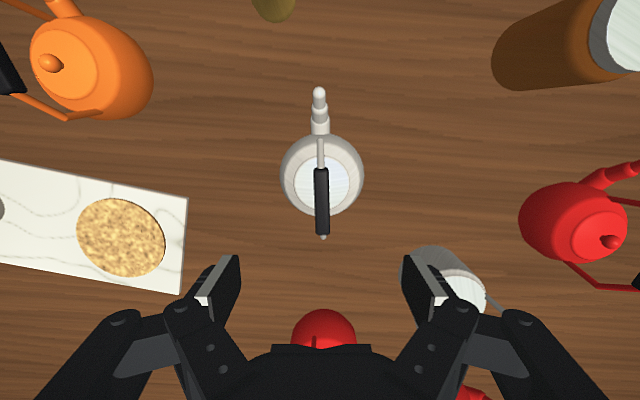

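The wrist view shows the teapot's bar from (321,168) to (322,235), within 2 px of the prediction, and the spout tip at (319,88). The estimate is good enough to grasp.

Run:
```python
from h import *
arm.line_to((.637,-.098,.204),velocity=.12)
arm.move_gripper(0.0,effort=60); print('open',arm.read_opening(),arm.read_finger_force())
arm.line_to((.637,-.098,.38),velocity=.12); arm.pause(.2)
print(arm.read_time(),arm.read_opening(),arm.read_finger_force(),arm.read_ft_force())
arm.movep((.511,.193,.38),down(78)); print(arm.read_time(),arm.read_ft_force(),arm.read_tool_pos())
cv2.imwrite('pics/t2.png',np.vstack([snapshot('top')[100:300,100:500],snapshot('side')[50:250,150:550]]))
```

```text
open 0.1500542256346023 60.209176540374756
6.8 0.15578674905638912 59.22750413417816 [ 0.29065368  0.83782084 -6.97572937]
8.0083 [-0.08160847 -0.32220087 -6.37183064] [0.51211062 0.19066474 0.38045167]
```

View pics/t2.png

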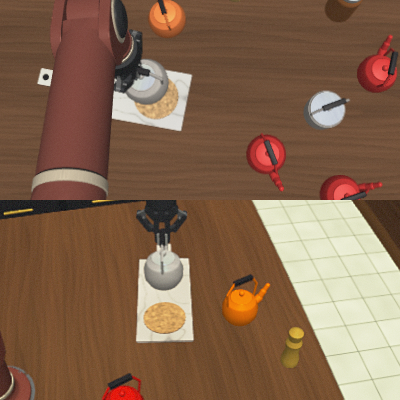

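The teapot hangs upright above the board. I'll lower it slowly until it touches.

Run:
```python
from h import *
arm.line_to((.511,.193,.24),velocity=.12); arm.pause(.2); f0=arm.read_ft_force()[2]
z=.228; arm.line_to((.511,.193,z),velocity=.05)
while z>.214:
    f=arm.read_ft_force()[2]; print(round(z,4),f-f0)
    if f-f0>3: break
    z-=.002; arm.line_to((.511,.193,z),velocity=.03)
print(arm.read_time(),arm.read_tool_pos())
c=cam('wrist');cv2.imwrite('pics/w3.png',snapshot('wrist'))
cv2.imwrite('pics/s3.png',cv2.resize(snapshot('side')[70:220,230:430],(800,600)))
```

```text
0.228 -0.32274030479840654
0.226 -1.3772267107098042
0.224 -0.16851856069237137
0.222 0.030199491775045217
0.22 0.24828853764833436
0.218 12.585133970759966
11.2667 [0.5114898  0.1932142  0.22007983]
```

View pics/s3.png

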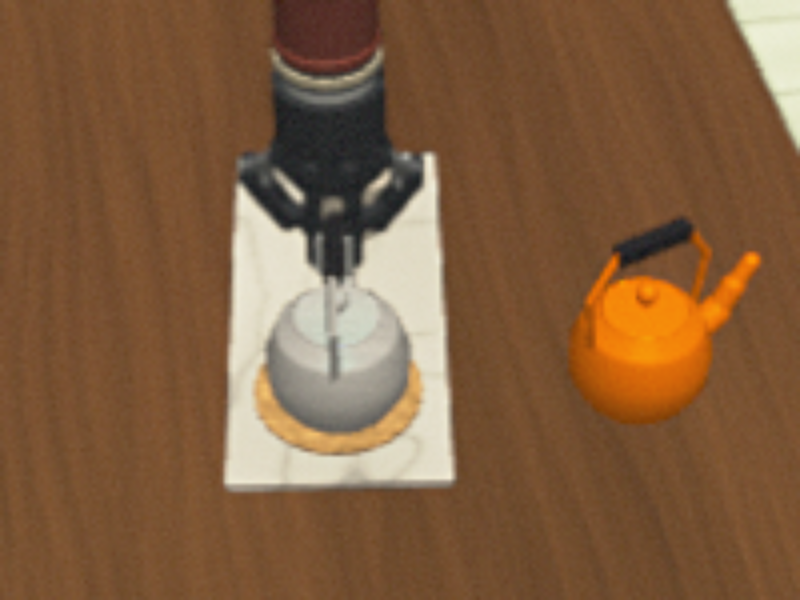

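The teapot is on the mat, centred in the side crop at about (338,370). Contact came at the expected height, so I'll release and retract straight up.

Run:
```python
from h import *
p=arm.read_tool_pos()
arm.line_to((p[0],p[1],.220),velocity=.03)
arm.move_gripper(0.5); arm.pause(.2)
arm.line_to((p[0],p[1],.38),velocity=.12); print(arm.read_time(),arm.read_ft_force())
c=cam('wrist');im=snapshot('wrist');cv2.imwrite('pics/w4.png',im)
print(proj(c,[(.511,.193,.107+.016),(.511,.193,.166),(.551,.388,.074)]))
```

```text
13.6917 [-0.02325171  0.05192057 -0.92796652]
[[320.21032072 181.03518044]
 [320.13258231 190.8322044 ]
 [318.91655795   0.56785994]]
```

View pics/w4.png

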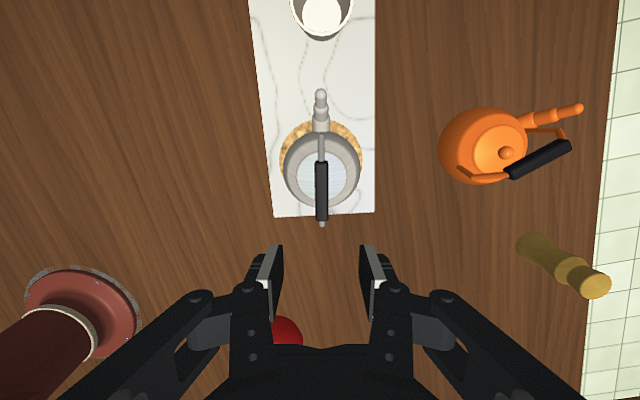

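The teapot stands upright on the mat. The mat spans columns 280–362 and is centred at about 321, the bar centre is at (321,190) as predicted, and the spout tip (320,95) is in line with the cup (321,12). Nothing is in contact with the robot.

```bash
python3 -c "
from station import ticket
print(ticket.finish_job())"
```

```text
the job is handed in; nothing more can be done
None
```

The steel teapot stands upright in the middle of the cork mat with its spout pointing at the cup, and the job was handed in at about 14 s of the 32 s allowed; no verdict came back.

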